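# Seat a pole stub in a V-block

## Robot

A 6-joint arm with a two-finger parallel gripper is mounted at the origin on the work surface. World frame = base frame: x ahead of the robot, y to its left, z up, the work surface at z = 0. Lengths are in m, angles in rad, forces in N, time in s.
With the tool pointing down it reaches from about 0.25 to 0.725 m from the base axis. Payload 4 kg.
Tool frame: the origin (TCP) lies at the very end of the fingers, on their centre line; the grasp point (between the pads) lies 19 mm behind it; z points along the fingers, y is the line along which they close (so a half turn about z gives the same grasp; the last joint's range is limited). The gripper opens to 85 mm and grips with 20 to 120 N. Pads are 22 mm wide; open, the fingers measure 114 mm over their backs; the gripper's body (76 mm by 85 mm) begins 54 mm behind the grasp point. The pads swing forward as they close: fully open they stand 13 mm farther back than shut.
Start: joints at [-1.34, 0.241, 0.005, 1.335, 0, 1.571], TCP at [0.114, -0.487, 0.231] pointing down, gripper open.
Joint ranges: [-2.72, 2.72], [-1.05, 1.87], [-1.09, 1.28], [-1.99, 2.15], [-1.42, 1.44], [-3.14, 3.14]. Speed limits (rad/s): [2.79, 2.79, 3.14, 3.14, 3.14, 3.14].

## Interface

Orientations are given as a unit quaternion [x, y, z, w].
In Python, from workcell import bot gives the robot as it stands.
- The arm moves only by the tool carry_out, never from a script. Its argument "increments" is one flat list of numbers, 5 for each row, row after row: the finger opening in cm, from 0 to 8.54, then the shift along the tool's x, y, z in cm, then the turn about the tool's z in rad. A call has exactly 5 rows; each row shifts and turns the commanded pose from where the row before left it, along the tool's axes as they then stand; what a row does not reach is not made up. A row lasts 1/8 s, in which the tool goes at most 62.5 mm and 10.7 degrees, less where a joint would pass 70% of its speed; a pose out of reach is approached as far as the arm can. A call with a gripper value outside its range is refused whole. The fingers move at their own pace and stop on an object; the grip force is fixed at half the most. Time passes only in rows, so rows that do not move let the fingers close, or fill a call up. It gives the time, the measured TCP pose, the force, the opening and the grip force at its end, in the units of the state.
- bot.get_obs(): the state, without advancing time (a new reading comes with each control period).
- bot.camera(name): name is "scene" or "top" or "wrist"; returns a dict with "pixels" (420x560x3 uint8, blue, green, red), "range_z" (420x560 float32, m along the optical axis (not along the pixel's ray), 0 where there is no reading), "mtx" (3x3 intrinsics, pixels), "eye" and "attitude" of the camera in the world. Camera axes: x right, y down, z forward; pixel columns grow to the right and rows downward; lengths in m; the calibration is good to about 2 mm. A picture is of the moment at which its call begins.
- bot.job_done(): hands the job in; it is judged then, once.
Trained networks look in a picture, given as the dict that the camera call returned (one of the last four; its "shot" number tells which), for a name from the list of things; names that differ only in an ending like _2 or _b are one class to them, and where a whole thing is asked for, a point or a joint stands for the part that bears it (a point fixed in the world has none). Each returns a list of dicts, best first, with "p" (0 to 1); they miss things now and then, are a little off and sometimes report something else, mostly with a low value. They report only what shows in the picture. A call takes as long as a camera call.
- bot.find_in(picture, name): "xyz" ([x, y, z] in m, in the coordinates of the camera as it stood for that picture, good to about 4 mm: the middle of the surface that is visible of it).
- bot.regions_of(picture, name): "mask" (420x560 bool, what is visible of it).
- bot.place_of(picture, name): "xyz" ([x, y, z] in m, in the coordinates of the camera as it stood for that picture, good to about 4 mm: a listed point, or the origin of a listed thing).
The state is a dict: "clock": time; "joint_pos": joint angles; "joint_vel": joint speeds; "tau": joint torques, N m; "eef_pos": TCP position; "tool_rot": TCP orientation; "ft_force": force on the tool from outside, world axes, zero at the start; "ft_torque": the same for the moment, N m; "grip_width": finger opening in m; "grasp_force": force on a finger pad.
Only numpy, scipy, OpenCV 4.12 (cv2) and the standard library are available. Lean on these libraries where they do the work, as an engineer would, in place of code of your own. Each camera call takes 0.05 s, during which the arm holds its last target. There are 200 camera calls.

## Task

Pick up the metal pole stub with the red band and stand it upright on the blue jig plate in front of the V-block. Push it gently into the V, with about 10 newtons and never more than 25, until it bears on both white faces at once; then let go, leaving it standing upright, centred and touching or almost touching both faces. Leave everything else on the table where it is.

Things in the scene. Friction and masses are not known exactly. Their poses are not given: they have to be found in the camera images.
- tube: The pole stub: a bright metal cylinder standing upright, 50 mm diameter, 90 mm tall including the black end plug on top, red band near the top, about 0.4 kg (varies 0.27 to 0.53). Origin: centre of its underside; z up along its axis.
- jig: The jig: a slippery blue base plate fixed to the table, 200 mm (x) by 130 mm (y), 10 mm thick, yellow stripe along its front (-x) edge. Origin: centre of its underside; x points from the front edge towards the V-block, y to the left, z up. On it stands a rigid dark steel V-block, 65 mm tall (its top 75 mm above the table) and 72 mm wide, opening towards the front (-x).
- v_nominal (a point): Point on the plate's top, 20 mm ahead (+x) of its centre, axes as the plate: the nominal axis of a tube touching both faces of the V. The block itself is not measured. It is bolted in slots: the true seat lies up to 15 mm ahead of or behind this point (x) and up to 7 mm left or right (y), and the block is turned up to 0.06 rad: find it by feel or by sight.
- v_mouth (a point): Point on the plate's top, 55 mm before v_nominal, axes as the plate: a tube standing here is clear of the V-block by at least 15 mm. The V: two upright flat slippery white faces, each 20 mm wide, 120 degrees between them. No part of the block lies less than 14 mm ahead of the seated tube's axis, so fingers holding the tube left and right (closing along y) clear it if they reach less than that ahead.
- white_pipe: Bystander: white plastic pipe offcut standing upright, 40 mm diameter, 68 mm tall. Origin: centre of its underside.
- solder_reel: Bystander: green reel standing on end, 48 mm diameter, 50 mm tall. Origin: centre of its underside.
- screwdriver: Bystander: screwdriver lying on the table, along its x. Origin: underside of its middle.
- wrench: Bystander: wrench lying on the table, along its x. Origin: underside of its middle.
- mug: Bystander: blue mug, 76 mm diameter, 90 mm tall. Origin: centre of its underside.
- spray: Bystander: green bottle with white cap, 60 mm diameter, 170 mm tall. Origin: centre of its underside.
- meter: Bystander: yellow hand meter lying flat, 160 by 78 mm, 34 mm thick. Origin: centre of its underside.

How it is judged:
On the way, in this order (a step that is already met when the one before it is completed fails the run):
1. the tube is upright over the jig plate, in front of the V-block and not yet touching it (x of tube in the frame of jig between -0.09 and 0.02 m and y of tube in the frame of jig between -0.05 and 0.05 m and height (world z) of tube below 0.06 m and angle between tube's own z axis and vertical below 0.1 rad and contact force between tube and v_block below 0.3 N), for 0.1 s.
2. the tube, upright, is pressed against both white faces at once, with at least 1.5 N on each (contact force between tube and v_block_c0 above 1.5 N and contact force between tube and v_block_c1 above 1.5 N and angle between tube's own z axis and vertical below 0.1 rad), for 0.2 s.
At the end, for the whole second after the job is handed in: The tube stands upright (within 0.04 rad) on the jig plate, at rest, released, with no more than 2 mm gap to either white face (horizontal distance between tube and v_block_c0 below 0.033 m and horizontal distance between tube and v_block_c1 below 0.033 m and angle between tube's own z axis and vertical below 0.04 rad and height (world z) of tube between 0.008 and 0.012 m and linear speed of tube below 0.01 m/s and contact force between tube and jig above 0.5 N); the robot touches nothing.
It fails at once if the tube is pressed against the V-block with more than 25 N push (30 N summed over the faces) (contact force between tube and v_block above 30 N).
It fails at once if the gripper presses on the V-block with more than 20 N (contact force between the fingers and v_block above 20 N).
It fails at once if the tube is tipped over (angle between tube's own z axis and vertical above 0.5 rad).
It fails at once if another thing on the table is moved by more than 20 mm (distance of any of white_pipe, solder_reel, screwdriver, wrench, mug, spray, meter from where it was at the start of the episode above 0.02 m).
It also fails if it takes over 61 s, if anything falls off the work surface, if the arm or the gripper's body presses on something with over 40 N, if the wrist force passes 120 N, or if a joint passes its speed limit or range.

## Working session

There is one attempt and no reset: what is moved stays moved. The work goes in short steps, Python scripts to look and compute and a tool call to move; the robot and the scene stay as the last step left them, time stands still between calls to the robot, and variables do not carry over. Pictures are saved under pics/ and viewed, at most 10 in all, crops included, and the job is handed in when it is done.

Besides the shell and the picture viewer there is one more tool, called after ">>>" as name(argument=value, ...) on one line, values as JSON. carry_out: Moves the arm, as the interface text tells. Its arguments: {"type":"object","properties":{"increments":{"type":"array","items":{"type":"number"}}},"required":["increments"]}

```bash
mkdir -p pics; ls; cat > h.py <<'E'
import numpy as np, cv2
from workcell import bot
from scipy.spatial.transform import Rotation as R
def Rm(a):
    a=np.array(a,float)
    return a if a.shape==(3,3) else R.from_quat(a).as_matrix()
def w(c,p): return Rm(c["attitude"])@np.array(p)+np.array(c["eye"])
def cloud(c,mask=None):
    z=c["range_z"]; v,u=np.nonzero((z>0)&(mask if mask is not None else True)); d=z[v,u]; K=c["mtx"]
    P=np.c_[(u-K[0][2])/K[0][0]*d,(v-K[1][2])/K[1][1]*d,d]
    return P@Rm(c["attitude"]).T+np.array(c["eye"])
E
python3 - <<'E'
from h import *
np.set_printoptions(precision=4,suppress=True)
o=bot.get_obs(); print(o)
ims=[]
for n in ["top","scene"]:
    c=bot.camera(n); print(n,c["eye"],c["attitude"],c["shot"]); cv2.imwrite(f"pics/{n}0.png",c["pixels"])
    for t in ["tube","jig","v_nominal","v_mouth","white_pipe","solder_reel","mug","spray","meter","wrench","screwdriver"]:
        print(t,[(round(d["p"],2),w(c,d["xyz"])) for d in bot.place_of(c,t)[:2]])
E
```

```text
pics
{'clock': 0.0, 'joint_pos': array([-1.34  ,  0.2414,  0.0037,  1.3352, -0.    ,  1.5708]), 'joint_vel': array([-0.0008, -0.0016, -0.0002, -0.0006, -0.0009,  0.0007]), 'tau': array([ -0.0006, -37.2311,  25.2411,   0.0167,   0.0002,  -0.    ]), 'eef_pos': array([ 0.1142, -0.4861,  0.2304]), 'tool_rot': array([ 0.9933,  0.1151, -0.0001, -0.001 ]), 'ft_force': array([-0.8225,  0.2155, -0.5816]), 'ft_torque': array([-0.0748,  0.0193,  0.0245]), 'grasp_force': 0.0, 'grip_width': 0.08534659995347493}
top [0.498  0.0183 1.4691] [ 0.7158 -0.6979  0.0071 -0.0229] 1
tube [(0.73, array([ 0.5741, -0.2066,  0.0008]))]
jig [(0.94, array([0.5221, 0.2393, 0.0006])), (0.57, array([ 0.4381, -0.1267, -0.0012]))]
v_nominal [(0.69, array([0.544 , 0.2467, 0.006 ]))]
v_mouth [(0.72, array([0.4915, 0.2318, 0.0111]))]
white_pipe [(0.63, array([ 0.4419, -0.1288, -0.0013]))]
solder_reel [(0.7, array([ 0.5671, -0.0462, -0.0013])), (0.21, array([ 0.442 , -0.1253,  0.0024]))]
mug [(0.93, array([ 0.6847, -0.3733,  0.0006]))]
spray [(0.74, array([ 0.7243, -0.2415, -0.0025])), (0.68, array([ 0.393 ,  0.4194, -0.
[... 325 characters left out ...]
ube [(0.63, array([ 0.5741, -0.2071, -0.0056])), (0.35, array([ 0.5702, -0.0427, -0.0047]))]
jig [(0.59, array([ 0.5219,  0.2442, -0.0004]))]
v_nominal [(0.61, array([0.5409, 0.2517, 0.0075]))]
v_mouth [(0.66, array([0.4888, 0.2322, 0.0078]))]
white_pipe [(0.7, array([ 0.4409, -0.1289, -0.0021]))]
solder_reel [(0.78, array([ 0.5694, -0.0428, -0.0021]))]
mug [(0.86, array([ 0.6788, -0.3704, -0.0035])), (0.34, array([ 0.3923, -0.0306,  0.0028]))]
spray [(0.58, array([ 0.7319, -0.2425, -0.0031]))]
meter [(0.81, array([0.3943, 0.4261, 0.0001])), (0.23, array([ 0.5659, -0.0451, -0.0023]))]
wrench [(0.65, array([ 0.7275, -0.0525, -0.002 ]))]
screwdriver [(0.68, array([ 0.3905, -0.0337,  0.0024]))]
```

View pics/top0.png

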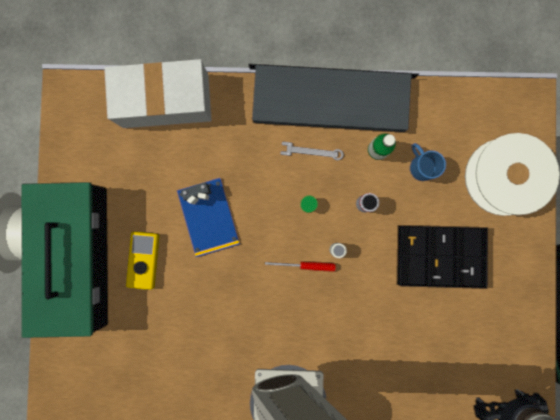

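```bash
python3 - <<'E'
from h import *
np.set_printoptions(precision=4,suppress=True)
c=bot.camera("top")
K=c["mtx"];print(K[0][0])
m=bot.regions_of(c,"tube")[0]["mask"]; P=cloud(c,m); T=P[P[:,2]>.08]; print("tube top",len(T),cv2.minEnclosingCircle(T[:,:2].astype(np.float32)),T[:,2].mean())
P=cloud(c); J=P[(abs(P[:,0]-.522)<.16)&(abs(P[:,1]-.24)<.16)]
S=J[(J[:,2]>.006)&(J[:,2]<.1)]; print("jig",cv2.minAreaRect(S[:,:2].astype(np.float32)),len(S))
V=J[(J[:,2]>.065)&(J[:,2]<.085)]; print("vb",cv2.minAreaRect(V[:,:2].astype(np.float32)),len(V),V[:,2].mean())
# crop enlarged
def px(p):
    q=Rm(c["attitude"]).T@(np.array(p)-np.array(c["eye"])); return K[0][0]*q[0]/q[2]+K[0][2],K[1][1]*q[1]/q[2]+K[1][2]
u,v=map(int,px([.54,.245,.04])); print(u,v)
cv2.imwrite("pics/jig.png",cv2.resize(c["pixels"][v-45:v+45,u-60:u+60],None,fx=6,fy=6,interpolation=cv2.INTER_CUBIC))
E
```

```text
509.73795159105913
tube top 263 ((0.572804868221283, -0.20502984523773193), 0.024929821491241455) 0.08903268058809784
jig ((0.5206879377365112, 0.24007663130760193), (0.3197510540485382, 0.3165143132209778), 89.98419189453125) 3283
vb ((0.5859187841415405, 0.26971936225891113), (0.04246440529823303, 0.072553850710392), 19.829187393188477) 333 0.07478132171731469
204 210
```

View pics/jig.png

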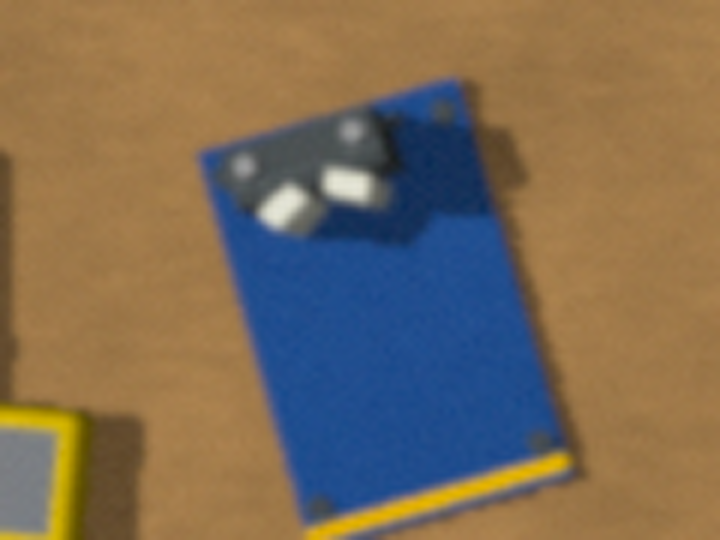

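The top view shows the tube at pixel (369,202), the jig around (208,217) and the V-block on the jig's far edge at (195,193), with its white pads facing the yellow stripe. The bystanders are well clear of the tube. Next I'll measure the jig's yaw and the seat.

```bash
cat >> h.py <<'E'
def to(p,yaw=None):
    o=bot.get_obs(); M=Rm(o["tool_rot"]); y0=np.arctan2(M[1,0],M[0,0])
    print("tcp",o["eef_pos"].round(4),"yaw",y0.round(4),"tilt",M[:,2].round(4),"F",o["ft_force"].round(2),"w",round(o["grip_width"],4),"t",o["clock"])
    print("shift cm",((M.T@(np.array(p)-o["eef_pos"]))*100).round(2),"turn",None if yaw is None else round(y0-yaw,4))
E
python3 - <<'E'
from h import *
np.set_printoptions(precision=4,suppress=True)
c=bot.camera("top"); K=c["mtx"]
hsv=cv2.cvtColor(c["pixels"],cv2.COLOR_BGR2HSV)
P=np.full((420,560,3),np.nan); P[c["range_z"]>0]=cloud(c)
near=(np.hypot(P[...,0]-.52,P[...,1]-.24)<.14)&(P[...,2]<.03)
blue=(hsv[...,0]>100)&(hsv[...,0]<125)&(hsv[...,1]>150)&near
yel=(hsv[...,0]>18)&(hsv[...,0]<32)&(hsv[...,1]>170)&(hsv[...,2]>140)&near
Q=P[blue|yel][:,:2].astype(np.float32); print("jig",cv2.minAreaRect(Q),len(Q),P[blue][:,2].mean())
for n in ["blue","yel"]: print(n, P[eval(n)].mean(0))
Yp=P[yel][:,:2]; Yp=Yp-Yp.mean(0); u,s,vt=np.linalg.svd(Yp); print("stripe dir deg",np.degrees(np.arctan2(vt[0,1],vt[0,0])),s)
white=(hsv[...,1]<60)&(hsv[...,2]>150)&(P[...,2]>.06)&(np.hypot(P[...,0]-.57,P[...,1]-.26)<.05)
n,l,st,ce=cv2.connectedComponentsWithStats(white.astype(np.uint8))
for i in range(1,n):
    if st[i,4]>8: print("white",st[i,4],cv2.minAreaRect(P[l==i][:,:2].astype(np.float32)),P[l==i].mean(0))
V=P[(P[...,2]>.066)&(P[...,2]<.085)&(np.hypot(P[...,0]-.58,P[...,1]-.26)<.08)][:,:2]; print("vb",cv2.minAreaRect(V.astype(np.float32)))
to([.573,-.205,.23],.346)
E
```

```text
jig ((0.5233137011528015, 0.24212299287319183), (0.191604882478714, 0.1285628080368042), 18.299053192138672) 2309 0.009609701431197
blue [0.5162 0.2358 0.0096]
yel [0.4354 0.2121 0.0107]
stripe dir deg 107.9618881623055 [0.3586 0.0155]
white 35 ((0.5806723237037659, 0.24997664988040924), (0.01947019062936306, 0.012482652440667152), 78.97024536132812) [0.5804 0.2502 0.0735]
white 35 ((0.5704543590545654, 0.2800309956073761), (0.012048367410898209, 0.019296085461974144), 47.84314727783203) [0.5696 0.2798 0.0728]
vb ((0.58614182472229, 0.26967594027519226), (0.042858902364969254, 0.07361243665218353), 17.895681381225586)
tcp [ 0.1144 -0.4867  0.2313] yaw 0.2308 tilt [ 0.  0. -1.] F [ 0.79 -0.18  0.55] w 0.0852 t 1.35
shift cm [ 51.09 -16.93   0.13] turn -0.1152
```

>>> carry_out(increments=[8.5,5.1,-1.7,0,0,8.5,5.1,-1.7,0,0,8.5,5.1,-1.7,0,0,8.5,5.1,-1.7,0,0,8.5,5.1,-1.7,0,0])

```text
clock: 1.98
eef_pos: [0.3446, -0.3447, 0.2315]
tool_rot: [0.993, 0.115, 0.0, 0.0]
ft_force: [0.2, -0.5, 0.3]
grip_width: 0.0851
grasp_force: 0.0
```

>>> carry_out(increments=[8.5,5.1,-1.7,0,0,8.5,5.1,-1.7,0,0,8.5,5.1,-1.7,0,0,8.5,5.1,-1.7,0,0,8.5,5.1,-1.7,0,-0.11])

```text
clock: 2.6
eef_pos: [0.5734, -0.2035, 0.2313]
tool_rot: [0.985, 0.171, 0.0, 0.0]
ft_force: [0.3, -0.4, -0.0]
grip_width: 0.085
grasp_force: 0.0
```

```bash
python3 - <<'E'
from h import *
c=bot.camera("wrist"); cv2.imwrite("pics/w1.png",c["pixels"])
for t in ["tube"]: print([(d["p"],w(c,d["xyz"])) for d in bot.place_of(c,t)])
to([.573,-.205,.032],.346)
E
```

```text
[(0.56, array([ 0.57431495, -0.20325195,  0.00220615]))]
tcp [ 0.5758 -0.2012  0.2299] yaw 0.3478 tilt [ 9.0e-04  1.3e-03 -1.0e+00] F [-0.3  -0.41 -0.1 ] w 0.085 t 2.7
shift cm [-0.42  0.28 19.79] turn 0.0018
```

>>> carry_out(increments=[8.5,0,0,3,0.025,8.5,0,0,3,0,8.5,0,0,2.5,0,8.5,0,0,0,0,8.5,0,0,0,0])

```text
clock: 3.32
eef_pos: [0.5722, -0.2051, 0.1474]
tool_rot: [0.988, 0.157, 0.001, 0.0]
ft_force: [0.4, -0.0, 0.9]
grip_width: 0.0848
grasp_force: 0.0
```

```bash
python3 - <<'E'
from h import *
c=bot.camera("wrist"); cv2.imwrite("pics/w1.png",c["pixels"])
P=cloud(c); T=P[(abs(P[:,2]-.089)<.006)&(np.hypot(P[:,0]-.573,P[:,1]+.204)<.035)]; print(len(T), len(T) and cv2.minEnclosingCircle(T[:,:2].astype(np.float32)))
to([.5735,-.2045,.032],.323)
E
```

```text
4116 ((0.5728431940078735, -0.20460392534732819), 0.0254393070936203)
tcp [ 0.5727 -0.2052  0.1479] yaw 0.3152 tilt [ 2.4e-03 -9.0e-04 -1.0e+00] F [-0.27 -0.4   0.07] w 0.0849 t 3.375
shift cm [ 0.08 -0.06 11.59] turn -0.0078
```

View pics/w1.png

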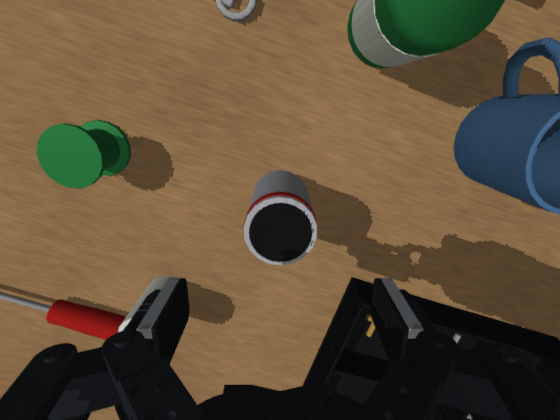

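The wrist view shows the tube top at (281,230), midway between the fingers at (165,300) and (400,300). Nothing lies in the fingers' path, so I'll go down.

>>> carry_out(increments=[8.5,0.05,-0.05,3,0,8.5,0,0,3,0,8.5,0,0,3,0,8.5,0,0,2.5,0,8.5,0,0,0,0])

```text
clock: 4.0
eef_pos: [0.5714, -0.2037, 0.0306]
tool_rot: [0.988, 0.157, -0.001, -0.001]
ft_force: [0.3, 0.2, -0.4]
grip_width: 0.0848
grasp_force: 0.0
```

>>> carry_out(increments=[4,0,0,0,0,4,0,0,0,0,4,0,0,0,0,4,0,0,0,0,4,0,0,0,0])

```text
clock: 4.62
eef_pos: [0.5739, -0.2047, 0.0336]
tool_rot: [0.988, 0.157, 0.002, 0.001]
ft_force: [-0.2, -1.0, 6.8]
grip_width: 0.0491
grasp_force: 61.9
```

>>> carry_out(increments=[4,0,0,0,0,4,0,0,0,0,4,0,0,0,0,4,0,0,0,0,4,0,0,0,0])

```text
clock: 5.25
eef_pos: [0.5739, -0.2047, 0.0336]
tool_rot: [0.988, 0.157, 0.002, 0.001]
ft_force: [-0.4, -1.1, 6.8]
grip_width: 0.0488
grasp_force: 61.9
```

>>> carry_out(increments=[4,0,0,-2,0,4,0,0,-3,0,4,0,0,-3,0,4,0,0,-2,0,4,0,0,0,0])

```text
clock: 5.88
eef_pos: [0.5732, -0.2042, 0.1328]
tool_rot: [0.988, 0.157, 0.001, 0.001]
ft_force: [0.9, -0.3, -3.4]
grip_width: 0.049
grasp_force: 62.3
```

```bash
python3 - <<'E'
from h import *
for i in range(2):
  to([.498,.239,.15],.323)
  bot.camera("top")
E
```

```text
tcp [ 0.5732 -0.2042  0.1328] yaw 0.3158 tilt [ 3.e-03 -9.e-04 -1.e+00] F [ 0.88 -0.31 -3.35] w 0.049 t 5.875
shift cm [  6.62 -44.46  -1.79] turn -0.0072
tcp [ 0.5723 -0.2039  0.1312] yaw 0.3158 tilt [ 3.e-04 -0.e+00 -1.e+00] F [-0.23  0.15 -3.19] w 0.0491 t 5.925
shift cm [  6.7  -44.41  -1.88] turn -0.0072
```

>>> carry_out(increments=[4,0.6,-4.0,0,-0.007,4,0.7,-5,0,0,4,0.7,-5,0,0,4,0.7,-5,0,0,4,0.7,-5,0,0])

```text
clock: 6.6
eef_pos: [0.5269, 0.0359, 0.1295]
tool_rot: [0.987, 0.161, -0.002, -0.0]
ft_force: [-0.4, 1.0, -3.5]
grip_width: 0.049
grasp_force: 62.9
```

>>> carry_out(increments=[4,0.7,-5,0,0,4,0.7,-5,0,0,4,0.7,-5,0,0,4,0.7,-4,0,0,4,0.4,-1.4,0,0])

```text
clock: 7.22
eef_pos: [0.5045, 0.207, 0.1307]
tool_rot: [0.982, 0.186, -0.004, -0.013]
ft_force: [-0.5, -0.4, -3.8]
grip_width: 0.0488
grasp_force: 63.0
```

>>> carry_out(increments=[4,0,0,2,0,4,0,0,2,0,4,0,0,1.5,0,4,0,0,0,0,4,0,0,0,0])

```text
clock: 7.85
eef_pos: [0.5053, 0.2072, 0.0774]
tool_rot: [0.982, 0.186, -0.002, -0.013]
ft_force: [0.6, -0.6, -3.4]
grip_width: 0.0489
grasp_force: 62.9
```

```bash
python3 - <<'E'
from h import *
np.set_printoptions(precision=4,suppress=True)
c=bot.camera("scene"); cv2.imwrite("pics/s1.png",cv2.resize(c["pixels"],(784,588)))
for t in ["tube"]: print([(d["p"],w(c,d["xyz"])) for d in bot.place_of(c,t)])
to([.498,.239,.042],.323)
m=bot.regions_of(c,"tube")
if m:
  P=cloud(c,m[0]["mask"]); print(m[0]["p"],len(P),P.min(0),P.max(0))
E
```

```text
[(0.75, array([0.5044, 0.2065, 0.0391]))]
tcp [0.5055 0.2075 0.0778] yaw 0.3744 tilt [-0.0085  0.026  -0.9996] F [-0.58 -0.35 -3.98] w 0.0493 t 7.95
shift cm [ 0.45 -3.1   3.67] turn 0.0514
0.58 260 [ 0.4269  0.177  -0.0028] [0.5331 0.3193 0.1353]
```

View pics/s1.png

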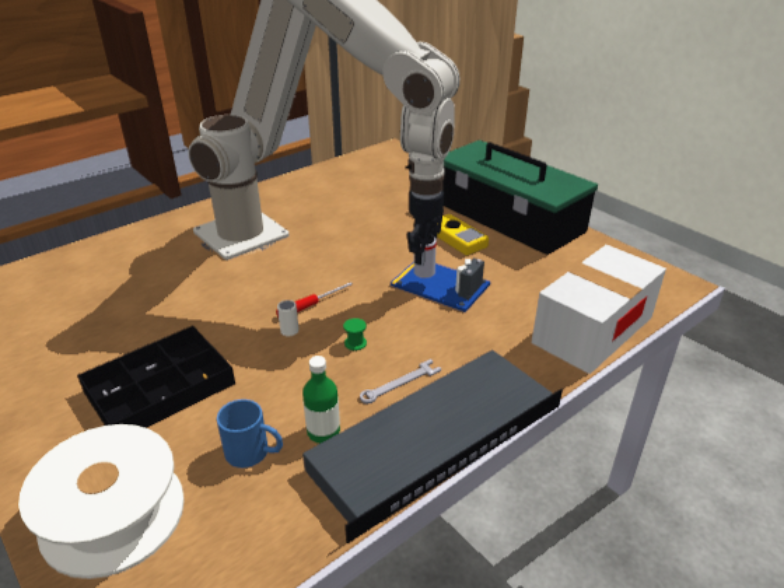

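The scene view shows the tube in the gripper above the jig at about (425,265), with the V-block behind it at (470,275). One row was clipped and left a small yaw and tilt, so I'll check the joints.

```bash
python3 - <<'E'
from h import *
o=bot.get_obs(); print(o["joint_pos"].round(4),o["tau"].round(1))
print(R.from_matrix(Rm(o["tool_rot"])).as_euler("ZYX").round(4))
E
```

```text
[ 0.3745  0.4429 -0.1251  1.0012  0.0274  3.1416] [ -0.1 -45.3  23.2   0.    0.1   0. ]
[ 3.7450e-01 -1.6000e-03 -3.1142e+00]
```

Joint 6 reached its upper limit, because q6 = π + q1 − yaw. I'll lift and make a half turn the other way, which gives the same grasp with joint 6 near 0.1.

>>> carry_out(increments=[4,0,0,-3,0,4,0,0,-2,-0.1,4,0,0,0,-0.18,4,0,0,0,-0.18,4,0,0,0,-0.18])

```text
clock: 8.62
eef_pos: [0.5055, 0.2063, 0.1277]
tool_rot: [0.872, 0.488, 0.002, -0.013]
ft_force: [0.3, 0.2, -3.7]
grip_width: 0.0485
grasp_force: 62.8
```

>>> carry_out(increments=[4,0,0,0,-0.18,4,0,0,0,-0.18,4,0,0,0,-0.18,4,0,0,0,-0.18,4,0,0,0,-0.18])

```text
clock: 9.25
eef_pos: [0.5054, 0.2064, 0.1276]
tool_rot: [0.573, 0.819, 0.008, -0.011]
ft_force: [0.5, 0.5, -4.0]
grip_width: 0.049
grasp_force: 62.8
```

>>> carry_out(increments=[4,0,0,0,-0.18,4,0,0,0,-0.18,4,0,0,0,-0.18,4,0,0,0,-0.18,4,0,0,0,-0.18])

```text
clock: 9.88
eef_pos: [0.5055, 0.2063, 0.1276]
tool_rot: [0.16, 0.987, 0.012, -0.007]
ft_force: [-0.1, 1.1, -3.7]
grip_width: 0.0488
grasp_force: 62.8
```

```bash
python3 - <<'E'
from h import *
o=bot.get_obs(); print(o["joint_pos"].round(4))
to([.498,.239,.12],.323-np.pi)
E
```

```text
[ 0.3724  0.3951 -0.0566  1.1182  0.0273  0.6932]
tcp [0.5055 0.2063 0.1276] yaw 2.8209 tilt [-0.009   0.0258 -0.9996] F [-0.13  1.09 -3.72] w 0.0488 t 9.875
shift cm [1.73 2.85 0.85] turn 5.6395
```

The tilt of about 0.027 rad stays in the commanded pose. Running joint 6 lightly into its opposite limit should tilt the tool the other way and cancel it. The grasp orientation I want is also reachable there, at q6 ≈ −3.02.

>>> carry_out(increments=[4,0,0,0,-0.18,4,0,0,0,-0.18,4,0,0,0,-0.18,4,0,0,0,-0.18,4,0,0,0,-0.18])

```text
clock: 10.5
eef_pos: [0.5055, 0.2064, 0.1276]
tool_rot: [-0.286, 0.958, 0.014, -0.001]
ft_force: [0.3, -0.2, -3.6]
grip_width: 0.049
grasp_force: 62.8
```

>>> carry_out(increments=[4,0,0,0,-0.18,4,0,0,0,-0.18,4,0,0,0,-0.18,4,0,0,0,-0.18,4,0,0,0,-0.18])

```text
clock: 11.12
eef_pos: [0.5055, 0.2064, 0.1276]
tool_rot: [-0.674, 0.739, 0.013, 0.005]
ft_force: [0.1, -0.2, -2.9]
grip_width: 0.0491
grasp_force: 62.8
```

>>> carry_out(increments=[4,0,0,0,-0.18,4,0,0,0,-0.18,4,0,0,0,-0.18,4,0,0,0,-0.18,4,0,0,0,-0.18])

```text
clock: 11.75
eef_pos: [0.5055, 0.2064, 0.1276]
tool_rot: [0.928, -0.372, -0.009, -0.01]
ft_force: [0.5, -0.0, -3.2]
grip_width: 0.049
grasp_force: 62.8
```

>>> carry_out(increments=[4,0,0,0,-0.18,4,0,0,0,-0.18,4,0,0,0,-0.18,4,0,0,0,-0.18,4,0,0,0,-0.18])

```text
clock: 12.38
eef_pos: [0.5055, 0.2064, 0.1276]
tool_rot: [0.998, 0.069, -0.004, -0.013]
ft_force: [-0.7, 0.6, -3.0]
grip_width: 0.0489
grasp_force: 62.8
```

>>> carry_out(increments=[4,0,0,0,-0.18,4,0,0,0,-0.08,4,0,0,0,-0.04,4,0,0,0,0,4,0,0,0,0])

```text
clock: 13.0
eef_pos: [0.499, 0.2209, 0.127]
tool_rot: [0.979, 0.202, -0.001, -0.007]
ft_force: [-1.3, 0.5, -3.4]
grip_width: 0.0489
grasp_force: 62.8
```

```bash
python3 - <<'E'
from h import *
o=bot.get_obs(); print(o["joint_pos"].round(4))
to([.498,.239,.12],.323)
E
```

```text
[ 0.4087  0.3948 -0.0584  1.1163  0.0145 -3.1407]
tcp [0.499  0.2209 0.127 ] yaw 0.4078 tilt [-0.0046  0.0138 -0.9999] F [-1.28  0.49 -3.36] w 0.0489 t 13.0
shift cm [ 0.63 -1.69  0.72] turn 0.0848
```

>>> carry_out(increments=[4,0,0,0,-0.055,4,0,0,0,0,4,0,0,0,0,4,0,0,0,0,4,0,0,0,0])

```text
clock: 13.62
eef_pos: [0.4929, 0.2335, 0.1268]
tool_rot: [0.976, 0.218, 0.0, -0.002]
ft_force: [0.0, -0.1, -3.1]
grip_width: 0.049
grasp_force: 62.9
```

```bash
python3 - <<'E'
from h import *
o=bot.get_obs(); print(o["joint_pos"].round(4))
to([.498,.239,.12],.323)
E
```

```text
[ 4.4080e-01  3.9430e-01 -5.9600e-02  1.1152e+00  3.1000e-03 -3.1406e+00]
tcp [0.4929 0.2335 0.1268] yaw 0.4398 tilt [ 2.0e-04  3.5e-03 -1.0e+00] F [ 0.01 -0.13 -3.15] w 0.049 t 13.625
shift cm [ 0.69 -0.28  0.68] turn 0.1168
```

>>> carry_out(increments=[4,0,0,0,0.117,4,0.65,-0.35,1,0,4,0,0,3,0,4,0,0,2.5,0,4,0,0,0.8,0])

```text
clock: 14.25
eef_pos: [0.4966, 0.2388, 0.0515]
tool_rot: [0.987, 0.162, -0.002, -0.001]
ft_force: [-0.7, 0.6, -4.0]
grip_width: 0.049
grasp_force: 62.9
```

>>> carry_out(increments=[4,0,0,0.2,0,4,0,0,0.2,0,4,0,0,0,0,4,0,0,0,0,4,0,0,0,0])

```text
clock: 14.88
eef_pos: [0.4982, 0.2395, 0.0503]
tool_rot: [0.987, 0.161, 0.001, -0.002]
ft_force: [-0.3, -0.4, -3.8]
grip_width: 0.0485
grasp_force: 62.9
```

```bash
python3 - <<'E'
from h import *
np.set_printoptions(precision=4,suppress=True)
c=bot.camera("top"); K=c["mtx"]
print([(d["p"],w(c,d["xyz"])) for d in bot.place_of(c,"tube")])
c=bot.camera("wrist"); cv2.imwrite("pics/w2.png",c["pixels"])
print([(d["p"],w(c,d["xyz"])) for d in bot.place_of(c,"tube")])
P=cloud(c); V=P[(abs(P[:,2]-.075)<.004)&(np.hypot(P[:,0]-.58,P[:,1]-.265)<.06)]
if len(V): print(len(V),cv2.minAreaRect(V[:,:2].astype(np.float32)))
to([.5502,.2565,.042],.323)
E
```

```text
[]
[(0.96, array([0.5008, 0.2409, 0.0181]))]
23196 ((0.5856038331985474, 0.27177414298057556), (0.0424858033657074, 0.07273389399051666), 19.72313690185547)
tcp [0.498  0.2394 0.05  ] yaw 0.3231 tilt [ 0.0004  0.0036 -1.    ] F [ 0.04  0.   -3.72] w 0.049 t 15.075
shift cm [5.49 0.04 0.81] turn 0.0001
```

View pics/w2.png

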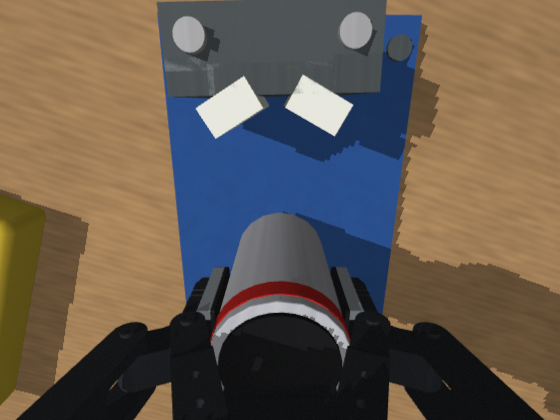

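The wrist view shows the white pads at (231,107) and (319,105) and the tube held between the fingers at (280,340), roughly in line with the V. I'll work out the seat from this closer view.

```bash
cat > v.py <<'E'
from h import *
np.set_printoptions(precision=4,suppress=True)
def vseat():
    c=bot.camera("wrist"); px=c["pixels"]; P=np.full((420,560,3),np.nan); P[c["range_z"]>0]=cloud(c)
    hsv=cv2.cvtColor(px,cv2.COLOR_BGR2HSV)
    m=(abs(P[...,2]-.075)<.005)&(hsv[...,1]<50)&(hsv[...,2]>180)&(np.hypot(P[...,0]-.575,P[...,1]-.265)<.035)
    n,l,s,ce=cv2.connectedComponentsWithStats(m.astype(np.uint8)); C=[]
    for i in range(1,n):
        if s[i,4]>300:
            r=cv2.minAreaRect(P[l==i][:,:2].astype(np.float32)); print(s[i,4],r,P[l==i][:,2].mean()); C.append(r[0])
    C=np.array(C); C=C[np.argsort(C[:,1])]; d=C[1]-C[0]; yaw=np.arctan2(d[1],d[0])-np.pi/2; t=np.array([np.cos(yaw),np.sin(yaw)])
    print("sep",np.linalg.norm(d),"yaw",yaw,"seat",C.mean(0)-.0268*t)
E
python3 - <<'E'
from v import *
vseat()
E
```

```text
1739 ((0.5806431770324707, 0.25327005982398987), (0.020087769255042076, 0.012393975630402565), 79.73540496826172) 0.07520284872773009
1720 ((0.5699605941772461, 0.28253859281539917), (0.011960887350142002, 0.019959982484579086), 49.433929443359375) 0.0752410922010128
sep 0.03115709549890608 yaw 0.3499618400481881 seat [0.5501 0.2587]
```

>>> carry_out(increments=[4,0,0,0.2,-0.022,4,0,0,0.2,0,4,0,0,0.2,0,4,0,0,0,0,4,0,0,0,0])

```text
clock: 15.75
eef_pos: [0.4979, 0.2394, 0.0438]
tool_rot: [0.985, 0.172, 0.0, -0.002]
ft_force: [-0.6, 0.6, -2.6]
grip_width: 0.0488
grasp_force: 63.3
```

>>> carry_out(increments=[4,0,0,0.1,0,4,0,0,0,0,4,0,0,0.1,0,4,0,0,0,0,4,0,0,0,0])

```text
clock: 16.38
eef_pos: [0.499, 0.2398, 0.0435]
tool_rot: [0.985, 0.172, 0.002, -0.002]
ft_force: [-1.4, -0.1, 8.3]
grip_width: 0.0489
grasp_force: 64.1
```

>>> carry_out(increments=[4,0,0,-0.15,0,4,1,0,0,0,4,1,0,0,0,4,1,0,0,0,4,0,0,0,0])

```text
clock: 17.0
eef_pos: [0.5281, 0.2503, 0.0436]
tool_rot: [0.985, 0.172, 0.002, -0.002]
ft_force: [0.7, -0.5, 1.5]
grip_width: 0.0488
grasp_force: 63.2
```

>>> carry_out(increments=[4,1,0,0,0,4,0.5,0,0,0,4,0,0,0,0,4,0,0,0,0,4,0,0,0,0])

```text
clock: 17.62
eef_pos: [0.5405, 0.2547, 0.0436]
tool_rot: [0.985, 0.172, 0.001, -0.002]
ft_force: [1.0, -0.0, 2.5]
grip_width: 0.0487
grasp_force: 63.4
```

```bash
python3 - <<'E'
from v import *
try: vseat()
except Exception as e: print(e)
c=bot.camera("wrist"); cv2.imwrite("pics/w3.png",c["pixels"])
to([.5502,.2575,.0435],.345)
E
```

```text
1584 ((0.5697661638259888, 0.2824574112892151), (0.012497536838054657, 0.02057815156877041), 50.15485382080078) 0.07527321955074943
1554 ((0.5804481506347656, 0.2534341812133789), (0.02024068683385849, 0.012204820290207863), 79.45439147949219) 0.07527463734483456
sep 0.030926569907084825 yaw 0.35266324608568933 seat [0.55   0.2587]
tcp [0.5404 0.2547 0.0436] yaw 0.3452 tilt [ 0.0007  0.0037 -1.    ] F [ 1.64 -0.36  2.07] w 0.0491 t 17.725
shift cm [1.02 0.07 0.01] turn 0.0002
```

View pics/w3.png

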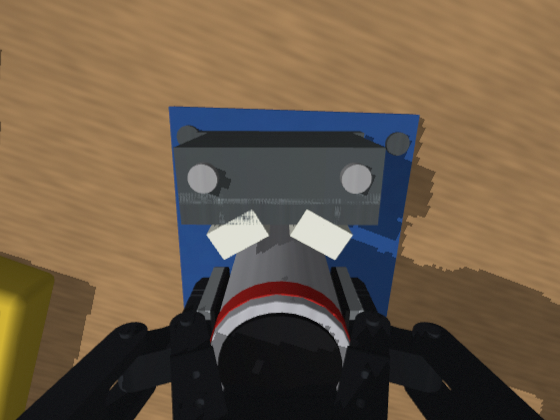

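The tube (centre column 280) is lined up with the midpoint between the pads (column 279), about 9 mm short of the seat. I'll push in slowly.

>>> carry_out(increments=[4,0.3,0,0,0,4,0.2,0,0,0,4,0.1,0,0,0,4,0,0,0,0,4,0,0,0,0])

```text
clock: 18.35
eef_pos: [0.546, 0.2567, 0.0436]
tool_rot: [0.985, 0.172, 0.0, -0.002]
ft_force: [-1.2, 0.3, 4.7]
grip_width: 0.049
grasp_force: 63.6
```

>>> carry_out(increments=[4,0.1,0,0,0,4,0.05,0,0,0,4,0.05,0,0,0,4,0,0,0,0,4,0,0,0,0])

```text
clock: 18.98
eef_pos: [0.5478, 0.2574, 0.0436]
tool_rot: [0.985, 0.172, 0.0, -0.002]
ft_force: [-1.1, -0.4, 5.5]
grip_width: 0.0486
grasp_force: 63.6
```

>>> carry_out(increments=[4,0.05,0,-0.05,0,4,0.05,0,0,0,4,0,0,0,0,4,0,0,0,0,4,0,0,0,0])

```text
clock: 19.6
eef_pos: [0.5486, 0.2576, 0.0436]
tool_rot: [0.985, 0.172, 0.0, -0.002]
ft_force: [-0.9, -1.1, 0.6]
grip_width: 0.0488
grasp_force: 63.7
```

>>> carry_out(increments=[4,0.05,0,0,0,4,0.05,0,0,0,4,0,0,0,0,4,0,0,0,0,4,0,0,0,0])

```text
clock: 20.23
eef_pos: [0.5496, 0.258, 0.0436]
tool_rot: [0.985, 0.172, 0.0, -0.002]
ft_force: [0.3, 0.1, -3.2]
grip_width: 0.0489
grasp_force: 63.3
```

>>> carry_out(increments=[4,0.05,0,0,0,4,0.05,0,0,0,4,0,0,0,0,4,0,0,0,0,4,0,0,0,0])

```text
clock: 20.85
eef_pos: [0.5506, 0.2583, 0.0439]
tool_rot: [0.985, 0.172, 0.0, -0.002]
ft_force: [-0.1, -0.2, -3.1]
grip_width: 0.0488
grasp_force: 63.2
```

>>> carry_out(increments=[4,0.05,0,0,0,4,0.05,0,0,0,4,0,0,0,0,4,0,0,0,0,4,0,0,0,0])

```text
clock: 21.48
eef_pos: [0.5509, 0.2587, 0.0437]
tool_rot: [0.985, 0.172, -0.0, -0.002]
ft_force: [-3.1, 0.8, -4.3]
grip_width: 0.0491
grasp_force: 63.2
```

Only the right face is touching so far, because the force on the tool points back and to the left. I'll move slightly left and push on.

>>> carry_out(increments=[4,0,-0.05,0,0,4,0.05,0,0,0,4,0,0,0,0,4,0,0,0,0,4,0,0,0,0])

```text
clock: 22.1
eef_pos: [0.5509, 0.2587, 0.0436]
tool_rot: [0.985, 0.172, -0.001, -0.001]
ft_force: [-5.3, -1.7, -1.9]
grip_width: 0.0488
grasp_force: 63.1
```

```bash
cat > f.py <<'E'
from h import *
F=[]
for i in range(4): bot.camera("wrist"); F.append(bot.get_obs()["ft_force"])
F=np.mean(F,0); b=.347; a=F[0]*np.cos(b)+F[1]*np.sin(b); l=-F[0]*np.sin(b)+F[1]*np.cos(b)
s=-a/np.cos(np.pi/6)/1; d=l/np.sin(np.pi/6)
print("F",F.round(2),"axial",a.round(2),"left",l.round(2),"N right",((s+d)/2).round(2),"N left",((s-d)/2).round(2))
to([.55,.2587,.0436],.345)
E
python3 f.py
```

```text
F [-5.2  -1.83 -2.64] axial -5.51 left 0.04 N right 3.23 N left 3.14
tcp [0.5509 0.2587 0.0437] yaw 0.345 tilt [-0.0017  0.0023 -1.    ] F [-5.64 -1.48 -2.02] w 0.0492 t 22.3
shift cm [-0.09 -0.03  0.01] turn -0.0
```

Both faces carry about 3 N each. I'll push a little more, to about 10 N, and settle the tube onto the plate.

>>> carry_out(increments=[4,0.05,0,0,0,4,0,0,0.05,0,4,0,0,0,0,4,0,0,0,0,4,0,0,0,0])

```text
clock: 22.92
eef_pos: [0.5509, 0.2587, 0.0436]
tool_rot: [0.985, 0.172, -0.001, -0.001]
ft_force: [-7.4, -1.9, 0.5]
grip_width: 0.0493
grasp_force: 63.1
```

```bash
python3 f.py
```

```text
F [-7.27 -2.36  0.78] axial -7.64 left 0.25 N right 4.66 N left 4.16
tcp [0.5509 0.2587 0.0436] yaw 0.345 tilt [-0.0024  0.002  -1.    ] F [-7.16 -2.62  0.97] w 0.0488 t 23.125
shift cm [-0.08 -0.03  0.  ] turn 0.0
```

>>> carry_out(increments=[5.6,0,0,0,0,6,0,0,0,0,6.5,0,0,0,0,7,0,0,0,0,7.5,0,0,0,0])

```text
clock: 23.75
eef_pos: [0.5525, 0.2596, 0.0435]
tool_rot: [0.985, 0.172, 0.001, -0.002]
ft_force: [-0.6, -0.2, 0.6]
grip_width: 0.0749
grasp_force: 0.0
```

```bash
python3 f.py; python3 - <<'E'
from h import *
c=bot.camera("wrist"); cv2.imwrite("pics/w4.png",c["pixels"])
E
```

```text
F [ 0.15  0.12 -0.32] axial 0.18 left 0.06 N right -0.04 N left -0.16
tcp [0.5523 0.2595 0.0434] yaw 0.3451 tilt [ 2.0e-04  3.5e-03 -1.0e+00] F [ 0.16  0.1  -0.32] w 0.0747 t 23.95
shift cm [-0.25 -0.   -0.02] turn 0.0001
```

View pics/w4.png

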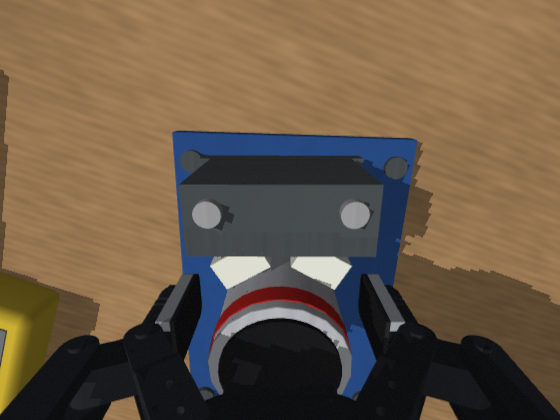

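The tube is released at (280,350), touching both pads, with a gap to each finger. I'll retreat straight up.

>>> carry_out(increments=[7.5,0,0,-1,0,7.5,0,0,-2,0,7.5,0,0,-3,0,7.5,0,0,-4,0,7.5,0,0,-4,0])

```text
clock: 24.62
eef_pos: [0.5523, 0.259, 0.1854]
tool_rot: [0.985, 0.172, 0.001, -0.002]
ft_force: [0.3, 0.6, -0.9]
grip_width: 0.0749
grasp_force: 0.0
```

>>> carry_out(increments=[7.5,-3,0,-3,0,7.5,-3,0,-2,0,7.5,-3,0,0,0,7.5,0,0,0,0,7.5,0,0,0,0])

```text
clock: 25.25
eef_pos: [0.4681, 0.2286, 0.234]
tool_rot: [0.985, 0.172, 0.001, -0.002]
ft_force: [-0.1, -0.3, 0.4]
grip_width: 0.0749
grasp_force: 0.0
```

```bash
python3 - <<'E'
from v import *
vseat()
c=bot.camera("wrist"); cv2.imwrite("pics/w5.png",c["pixels"])
P=cloud(c); T=P[(abs(P[:,2]-.1)<.01)&(np.hypot(P[:,0]-.55,P[:,1]-.2587)<.04)]
print(len(T),cv2.minEnclosingCircle(T[:,:2].astype(np.float32)))
A=np.c_[T[:,:2],np.ones(len(T))]; s=np.linalg.lstsq(A,T[:,2],rcond=None)[0]; print("slope",s[:2],"z",T[:,2].mean())
to([.55,.2587,.04])
E
```

```text
Traceback (most recent call last):
  File "v.py", line 11, in vseat
    C=np.array(C); C=C[np.argsort(C[:,1])]; d=C[1]-C[0]; yaw=np.arctan2(d[1],d[0])-np.pi/2; t=np.array([np.cos(yaw),np.sin(yaw)])
                                  ~^^^^^
IndexError: too many indices for array: array is 1-dimensional, but 2 were indexed
```

```bash
sed -i 's/>300/>60/' v.py; python3 - <<'E'
from v import *
c=bot.camera("wrist"); cv2.imwrite("pics/w5.png",c["pixels"])
P=cloud(c); T=P[(abs(P[:,2]-.1)<.01)&(np.hypot(P[:,0]-.55,P[:,1]-.2587)<.04)]
print(len(T),cv2.minEnclosingCircle(T[:,:2].astype(np.float32)))
A=np.c_[T[:,:2],np.ones(len(T))]; s=np.linalg.lstsq(A,T[:,2],rcond=None)[0]; print("slope",s[:2],"z",T[:,2].mean())
vseat()
E
```

```text
3161 ((0.5488817095756531, 0.2588917315006256), 0.025353536009788513)
slope [-0.0007 -0.0005] z 0.0996151886760102
296 ((0.5697813034057617, 0.282654345035553), (0.010764666832983494, 0.019094066694378853), 50.1416130065918) 0.07527806558731383
270 ((0.5803977847099304, 0.2532711625099182), (0.01914050616323948, 0.010680035687983036), 78.91300201416016) 0.07516200858016417
sep 0.031242296500362 yaw 0.346716111925063 seat [0.5499 0.2589]
```

View pics/w5.png

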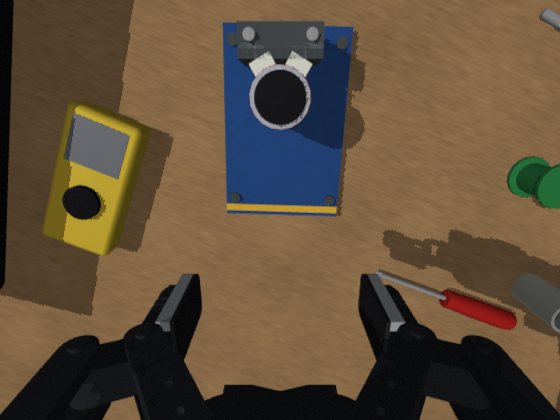

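The tube stands upright at (280,97) against both pads. Its top is level at z ≈ 0.0996, and its axis is within about 1 mm of the seat. I'll hand it in.

```bash
python3 -c "
from workcell import bot
print(bot.job_done())"
```

```text
the job is handed in; nothing more can be done
None
```

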